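Seat the well plate in the corner of the imaging deck

ROBOT

A 6-joint arm with a two-finger parallel gripper is mounted at the origin on the work surface. World frame = base frame: x ahead of the robot, y to its left, z up, the work surface at z = 0. Lengths are in m, angles in rad, forces in N, time in s.
With the tool pointing down it reaches from about 0.35 to 1 m from the base axis. Payload 7.1 kg.
Tool frame: the origin (TCP) lies on the centre line of the jaws, within the pads' length; the fingertips stand 14 mm ahead of it and the grasp point (between the pads) lies 5 mm behind it; z points along the fingers, y is the line along which they close (so a half turn about z gives the same grasp; the last joint's range is limited). The gripper opens to 85 mm and grips with 20 to 120 N. Pads are 22 mm wide; open, the fingers measure 114 mm over their backs; the gripper's body (76 mm by 85 mm) begins 54 mm behind the grasp point. The pads swing forward as they close: fully open they stand 13 mm farther back than shut.
Start: joints at [-1.289, 0.423, 1.63, -0, 1.089, -0.019], TCP at [0.185, -0.597, 0.245] pointing down, gripper open.
Joint ranges: [-3, 3], [-0.9, 2.11], [0.09, 2.58], [-1.31, 4.45], [0.11, 2.69], [-2.54, 2.54]. Speed limits (rad/s): [2.39, 2.39, 3.01, 3.14, 3.14, 3.14].

INTERFACE

Orientations are given as a rotation vector (axis times angle).
In Python, from workcell import env, jaws, solve_ik, cams, order gives the robot as it stands. The module is installed in compiled form; this text tells all that it offers. Calls block until the motion is done:
- env.reach(position, orientation): joint-space move of the TCP to a pose.
- env.move_linear(position, orientation=None, max_speed=0.15): straight line of the TCP; orientation=None keeps the orientation; max_speed is the mean speed in m/s.
- env.movej(angles): joint-space move.
- jaws.command_gripper(opening): opening from 0.0 (shut) to 1.0 (fully open); the grip force is fixed at half the most; returns when the fingers have stopped.
- env.pause(seconds).
- solve_ik(position, orientation): joint angles nearest the present ones, or None.
- cams.grab_frame(name): name is "side" or "top"; returns the picture (480x640x3 uint8, blue, green, red); there is no depth.
- cams.camera_info(name): a dict with "vertical_fov" (degrees; the focal length in pixels is half the picture's height over the tangent of half this angle, whatever the lens; pixels are square), "cx", "cy" (the principal point, pixels), "origin" and "orientation" of the camera in the world. Camera axes: x right, y up, looking along -z (the intrinsics and any distortion apply to the point x, -y, -z); pixel columns grow to the right and rows downward; lengths in m; the calibration is good to about 2 mm. A picture is of the moment at which its call begins. camera_info takes no time and is no camera call.
A pose or a line that the arm cannot do raises env.PlanningError and nothing moves.
- order.hand_in(): hands the job in, once; it reports no verdict.
Readings, each from a call of its own:
- env.read_time_s(): time.
- env.read_qpos(): joint angles.
- env.read_joint_velocities(): joint speeds.
- env.read_effort(): joint torques, N m.
- env.read_eef_pos(): TCP position.
- env.read_tool_rot(): TCP orientation.
- env.read_wrist_force(): force on the tool from outside, world axes, zero at the start.
- env.read_wrist_torque(): the same for the moment, N m.
- env.read_opening(): opening from 0.0 (shut) to 1.0 (fully open).
Only numpy, scipy, OpenCV 4.12 (cv2) and the standard library are available. Lean on these libraries where they do the work, as an engineer would, in place of code of your own. Each camera call takes 0.05 s, during which the arm holds its last target. There are 200 camera calls.

TASK

The white well plate was set down askew on the dark imaging deck. Push it along the deck with your fingertips, never picking it up or tipping it, until it sits squarely in the corner: one long side flush against the long back fence and one short end flush against the short side stop. Leave the jar, the vial and the glass dish where they are, and finish clear of everything.

Things in the scene. Friction and masses are not known exactly. Their poses are not given: they have to be found in the camera images.
- plate: White 24-well plate: a loose open-topped tray, 85.4 mm (its x) by 127.6 mm (its y, the long side) by 27 mm tall, flat upright outer walls 3 mm thick, 4 x 6 square wells; 0.17 to 0.35 kg. It starts on the deck, its long side within about 0.25 rad of the back fence's direction. Origin: centre of the underside, z up.
- deck: Fixed flat dark steel deck, 320 mm (its x) by 380 mm (its y), its top 30 mm above the bench, turned up to 0.3 rad. Origin: centre of its underside, at bench height; z up, x points from the open near edge to the back fence, which is part of the deck. With the plate flush against that fence, the plate's origin is at deck x = 62.3 mm.
- back_fence (a point): Middle of the plate-side top edge of the back fence, an aluminium bar 360 mm long (along deck y), 12 mm thick, rising 16 mm above the deck's top. The point is at deck x = 105 mm (the face that stops the plate), y = 0, 46 mm above the bench.
- side_stop: Short fixed aluminium bar 70 mm long (its x), 12 mm thick (its y), rising 16 mm above the deck's top; axes parallel to the deck's. Origin: centre of its underside, on the deck's top at deck x = 50 mm, y = +150 or -150 mm (it changes). The plate's short end stops on its face towards the deck's middle; flush there, the plate's origin is 69.8 mm along y from the stop's origin.
- target: A calibration slide fixed flat on the deck in the place opposite the side stop (deck x = 50 mm, deck y = -150 or +150 mm): 76 mm (x) by 26 mm (y), only 3.4 mm high. It is not a stop; it may be passed over or touched. Origin: centre of the underside.
- jar: Bystander: loose closed jar, 54 mm diameter, 70 mm tall, standing on the bench beside the deck. Origin: centre of the underside.
- vial: Bystander: loose small amber vial, 24 mm diameter, 42 mm tall, standing on the deck behind the back fence. Origin: centre of the underside.
- dish: Bystander: loose closed flat glass dish, 92 mm diameter, 17 mm tall, lying on the bench beside the deck. Origin: centre of the underside.
There are look-alikes about, which are no part of the job. Of the things like the plate, leave any that is turquoise; of the rest the larger one is meant.

How it is judged:
By the outcome, as a careful person would: the job done as asked, in the order asked, and still so for the second after the job is handed in, with the robot touching nothing.
It also fails if it takes over 58 s, if anything falls off the work surface, if the arm or the gripper's body presses on something with over 40 N, if the wrist force passes 120 N, or if a joint passes its speed limit or range.

## Working session

There is one attempt and no reset: what is moved stays moved. The work goes in short steps, each a Python script; the robot and the scene stay as the last script left them, time stands still between calls to the robot, and variables do not carry over. Pictures are saved under pics/ and viewed, on a budget of 10 in all, crops included, one or two more only if the job needs it, and the job is handed in when it is done.

```bash
mkdir -p pics; ls; python3 - <<'E'
from workcell import env,jaws,cams
import cv2
for n in("top","side"):
    cv2.imwrite(f"pics/{n}0.png",cams.grab_frame(n)); print(n,cams.camera_info(n))
print(env.read_time_s(),env.read_tool_rot(),env.read_eef_pos())
E
```

```text
pics
top {'vertical_fov': 57.12469818311383, 'cx': 320.15802610530653, 'cy': 233.91131028070978, 'origin': array([0.57712174, 0.011306  , 0.8838605 ]), 'orientation': array([ 0.05711053, -0.05761168, -1.58964924])}
side {'vertical_fov': 49.016748423017184, 'cx': 316.5715172906033, 'cy': 242.7360351818763, 'origin': array([0.32003577, 0.73159509, 0.76524935]), 'orientation': array([ 0.23241505, -1.10372386, -2.51380422])}
0.1 [-3.10474342e+00 -4.70506629e-01  3.13892915e-04] [ 0.18505169 -0.59646333  0.24459859]
```

View pics/top0.png

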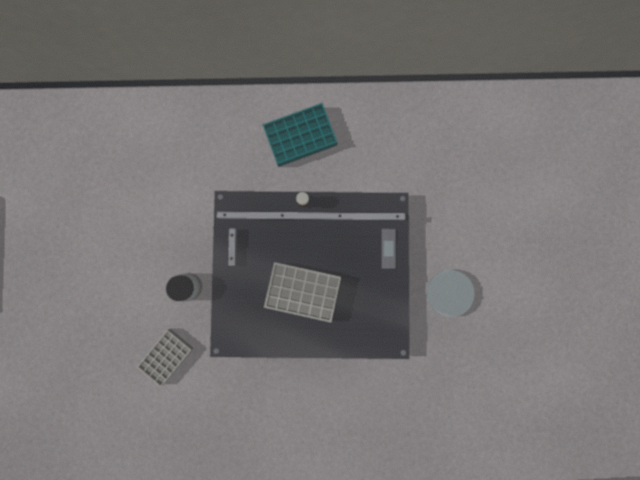

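View pics/side0.png

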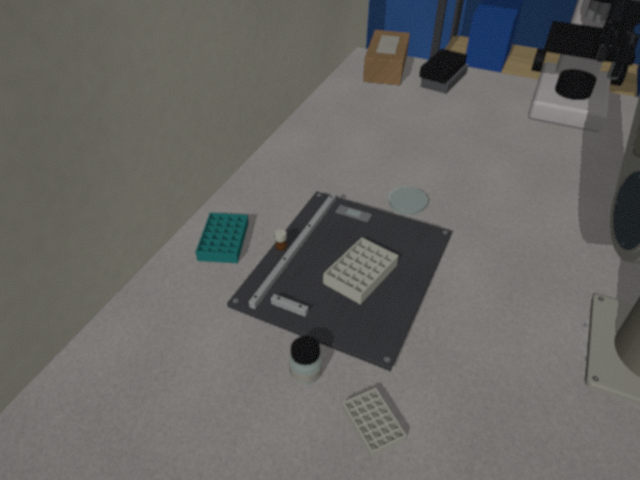

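The top view (image up = +x, left = +y) shows the white plate on the deck around px (302,292). The fence is along row ~216, the side stop at (232,247) is on the +y side, and the slide is at (388,249). The vial is at (302,199), the jar at (180,288) and the dish at (452,293). The turquoise plate and the small white one are the decoys. The side view agrees.

```bash
cat > h.py <<'E'
import numpy as np,cv2
from workcell import env,jaws,cams,solve_ik,order
from scipy.spatial.transform import Rotation as R
def cast(n,px,z):
    i=cams.camera_info(n); f=240/np.tan(np.radians(i["vertical_fov"])/2)
    px=np.atleast_2d(px).astype(float)
    d=np.c_[(px[:,0]-i["cx"])/f,-(px[:,1]-i["cy"])/f,-np.ones(len(px))]@R.from_rotvec(i["orientation"]).as_matrix().T
    o=np.array(i["origin"]); return (o+d*((z-o[2])/d[:,2])[:,None])[:,:2]
def rect(pts):
    "centre, sizes, long-side angle relative to world y, by minAreaRect in mm"
    (c,s,a)=cv2.minAreaRect((pts*1000).astype(np.float32)); 
    if s[0]<s[1]: a+=90
    return np.array(c)/1000,(max(s),min(s)),(np.radians(a-90)+np.pi/2)%np.pi-np.pi/2
def blob(mask,seed):
    n,l,st,c=cv2.connectedComponentsWithStats(mask.astype(np.uint8))
    ids=[i for i in range(1,n) if st[i,4]>15]
    i=min(ids,key=lambda i:np.hypot(*(c[i]-seed)))
    m=(l==i).astype(np.uint8)
    k=max(cv2.findContours(m,0,1)[0],key=cv2.contourArea)
    return cv2.convexHull(k)[:,0]
E
python3 - <<'E'
from h import *
im=cv2.imread("pics/top0.png");h=cv2.cvtColor(im,cv2.COLOR_BGR2GRAY)
print(h[340,150:300:10],h[246,225:242],h[205:225,250],h[255:300:3,302],h[355:362,300])
m=np.zeros_like(h);m[150:365,205:415]=1
br=(h>95)&(m>0)
sub=np.zeros_like(h);sub[228:350,245:370]=1
P=blob((h>85)&(sub>0),(302,292)); print("plate",rect(cast("top",P,.057)))
sub[:]=0;sub[205:226,214:408]=1
F=blob((h>85)&(sub>0),(311,216));print("fence",rect(cast("top",F,.046)))
sub[:]=0;sub[226:270,222:242]=1
S=blob((h>85)&(sub>0),(232,247));print("stop",rect(cast("top",S,.046)))
sub[:]=0;sub[170:380,190:430]=1
D=blob(cv2.morphologyEx(((h<75)&(sub>0)).astype(np.uint8),cv2.MORPH_CLOSE,np.ones((15,15))),(310,275));print("deck",rect(cast("top",D,.03)))
for n,p,z in(("jar",(180,288),.07),("vial",(302,199),.072),("dish",(452,293),.017)):print(n,cast("top",p,z))
E
```

```text
[130 111 105 101 101 130  99  68  69  71  75  75  73  74  74] [ 68  68  71  93 122 131 132 135 133 118  87  66  60  55  57  58  55] [ 64  64  66  64  64  64  80 114 133 135 134 135 130 105  76  64  61  65
  62  62] [ 63  64  63  61  71 125 112 111 113 118 117 125 133 132 122] [ 77  79  88 108 122 121 124]
plate (array([0.53003223, 0.04648875]), (130.16940307617188, 87.90081787109375), np.float64(-0.23751761708618835))
fence (array([0.67423346, 0.02919267]), (359.4138488769531, 13.548457145690918), np.float64(-0.029042970109804722))
stop (array([0.61766089, 0.17948653]), (70.51725769042969, 13.334542274475098), np.float64(1.5652466985573348))
deck (array([0.56407239, 0.05241014]), (420.5238342285156, 316.2170715332031), np.float64(-0.031277761738544685))
jar [[0.54207094 0.26951385]]
vial [[0.7020137 0.0429065]]
dish [[ 0.51968517 -0.24464371]]
```

Measured sizes match those given (plate 130x88, fence 359, stop 70.5). The stop is within 1.5 mm of where the deck frame predicts it. I'll approach with the fingers open, jaw line parallel to the fence, and feel for the deck in front of the plate.

```bash
cat >> h.py <<'E'
YAW=-0.029
E=np.array([np.cos(YAW),np.sin(YAW)]);Y=np.array([-E[1],E[0]])
O=np.array([.67423,.02919])-.111*E
def W(x,y,z): return np.r_[O+x*E+y*Y,z]
def D(p): d=np.asarray(p)[:2]-O; return np.array([d@E,d@Y])*1000
def ori(a,flip=1):
    "tool down, jaw line at deck angle a from deck y"
    y=flip*np.array([-np.sin(YAW+a),np.cos(YAW+a),0]);z=np.array([0,0,-1.])
    return R.from_matrix(np.c_[np.cross(y,z),y,z]).as_rotvec()
def st(t=""): print(t,"t%.2f"%env.read_time_s(),"deck",D(env.read_eef_pos()).round(1),"z%.4f"%env.read_eef_pos()[2],"F(deck)",np.round([env.read_wrist_force()[:2]@E,env.read_wrist_force()[:2]@Y,env.read_wrist_force()[2]],1))
E
python3 - <<'E'
from h import *
print(D([.53003,.04649]),D([.61766,.17949]))
p=W(-.122,.013,.12)
for a in(0,np.pi/2):
  for f in(1,-1): print(a,f,solve_ik(p,ori(a,f)))
f=min((1,-1),key=lambda f:abs((solve_ik(p,ori(0,f)) if solve_ik(p,ori(0,f)) is not None else [9]*6)[5]))
print(f,env.read_opening())
env.reach(p,ori(0,f));st()
env.move_linear(W(-.122,.013,.06),max_speed=.1);st()
z=.06
while z>.03:
    z-=.002; env.move_linear(W(-.122,.013,z),max_speed=.05); F=env.read_wrist_force()[2]
    if abs(F)>4: break
st("touch")
cv2.imwrite("pics/side1.png",cams.grab_frame("side")[140:400,200:500].repeat(2,0).repeat(2,1))
E
```

```text
[-33.64099783  13.11151198] [ 50.09569694 148.59650322]
0 1 [ 8.35687820e-02  3.74689594e-01  2.10204918e+00 -4.44089210e-16
  6.64853879e-01 -1.45822754e+00]
0 -1 [ 8.35687820e-02  3.74689594e-01  2.10204918e+00 -4.44089210e-16
  6.64853879e-01  1.68336511e+00]
1.5707963267948966 1 None
1.5707963267948966 -1 [ 8.35687820e-02  3.74689594e-01  2.10204918e+00 -8.88178420e-16
  6.64853879e-01  1.12568782e-01]
1 1.0021090718766945
 t2.60 deck [-121.6   12.5] z0.1201 F(deck) [ 0.7  0.7 -0.6]
 t3.35 deck [-121.8   12.9] z0.0602 F(deck) [-0.8 -0.2 -1.3]
touch t7.10 deck [-121.8   13. ] z0.0308 F(deck) [-3.2 -1.  15.8]
```

View pics/side1.png

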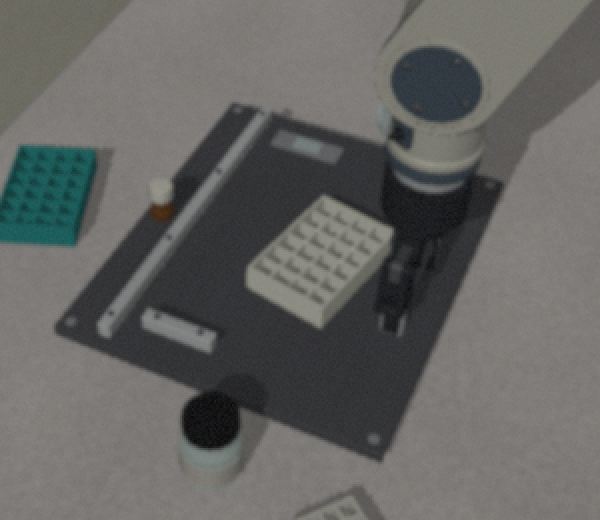

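The side view shows the fingers in front of the plate and nothing disturbed. The open tips touch the deck at TCP z≈0.031. Now I'll push to the fence.

```bash
python3 - <<'E'
from h import *
y=.013;z=.038
env.move_linear(W(-.122,y,z),max_speed=.05);st()
env.move_linear(W(-.05,y,z),max_speed=.05);st()
env.move_linear(W(-.003,y,z),max_speed=.04);st("near")
x=-.003
while x<.013:
    x+=.002; env.move_linear(W(x,y,z),max_speed=.03)
    f=env.read_wrist_force()[:2]@E; print(round(x,4),round(f,1))
    if f<-9: break
st("fence")
env.move_linear(W(x-.03,y,z),max_speed=.1)
env.move_linear(W(x-.06,y,.13),max_speed=.15);st()
cv2.imwrite("pics/top2.png",cams.grab_frame("top")); cv2.imwrite("pics/top2c.png",cams.grab_frame("top")[170:370,200:440].repeat(3,0).repeat(3,1))
E
```

```text
t7.46 deck [-121.7   13. ] z0.0383 F(deck) [0.7 0.2 0.5]
 t9.05 deck [-49.9  13. ] z0.0381 F(deck) [-0.3  0.6 -0. ]
near t10.38 deck [-2.9 13. ] z0.0380 F(deck) [-0.3 -0.8  0.3]
-0.001 -1.1
0.001 0.1
0.003 0.3
0.005 -0.1
0.007 0.3
0.009 -3.9
0.011 -10.8
fence t12.12 deck [ 8.4 12.9] z0.0377 F(deck) [-10.8  -0.    6.8]
 t13.37 deck [-48.9  13. ] z0.1297 F(deck) [-0.2 -0.1  0.4]
```

View pics/top2c.png

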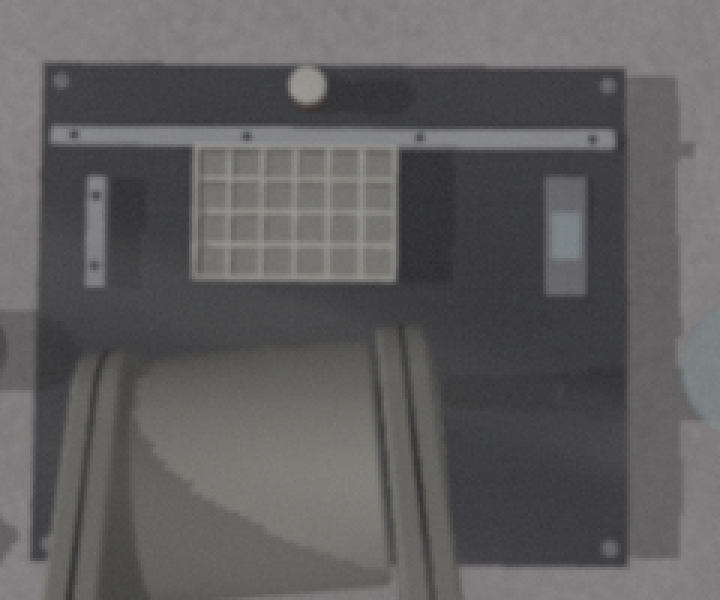

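The plate is square against the fence: its top edge is parallel to the bar and the fingers stopped at 8.4 mm against a predicted 8.6. Crop left edge x≈192, stop face ≈106. Next I'll push its -y end to the side stop with the jaw line along deck x.

```bash
python3 - <<'E'
from h import *
c=cast("top",[[200+295/3,170+213/3]],.057)[0];print("plate",D(c))
x=.058;o=ori(np.pi/2,-1)
y0=D(c)[1]/1000-.0638-.011-.018
env.reach(W(x,y0,.13),o);jaws.command_gripper(.4);st()
env.move_linear(W(x,y0,.048),max_speed=.12);st("down")
env.move_linear(W(x,-.008,.048),max_speed=.045);st("near")
y=-.008
while y<.012:
    y+=.002; env.move_linear(W(x,y,.048),max_speed=.03)
    F=env.read_wrist_force();f=F[:2]@Y; print(round(y,4),round(f,1),round(F[2],1))
    if f<-9: break
st("stop")
env.move_linear(W(x,y-.03,.048),max_speed=.1)
env.move_linear(W(x,y-.05,.13),max_speed=.15);st()
cv2.imwrite("pics/top3.png",cams.grab_frame("top")); cv2.imwrite("pics/top3c.png",cams.grab_frame("top")[170:370,200:440].repeat(3,0).repeat(3,1))
E
```

```text
plate [61.04748799 21.06802687]
 t15.29 deck [ 58.  -71.7] z0.1301 F(deck) [-0.1 -0.1 -0.5]
down t16.12 deck [ 58.5 -71.8] z0.0484 F(deck) [-0.4 -0.3 -0.4]
near t17.69 deck [58.  -7.9] z0.0479 F(deck) [-0.6 -2.2  0.7]
-0.006 -1.2 -0.2
-0.004 -0.9 0.6
-0.002 -0.7 -0.6
0.0 0.6 -0.4
0.002 -0.8 -0.3
0.004 0.6 -0.7
0.006 -6.6 -0.4
0.008 -17.3 0.5
stop t19.69 deck [58.1  5.1] z0.0480 F(deck) [  0.9 -17.3   0.5]
 t20.86 deck [ 57.5 -41.7] z0.1295 F(deck) [-1.3  0.2 -0.1]
```

View pics/top3c.png

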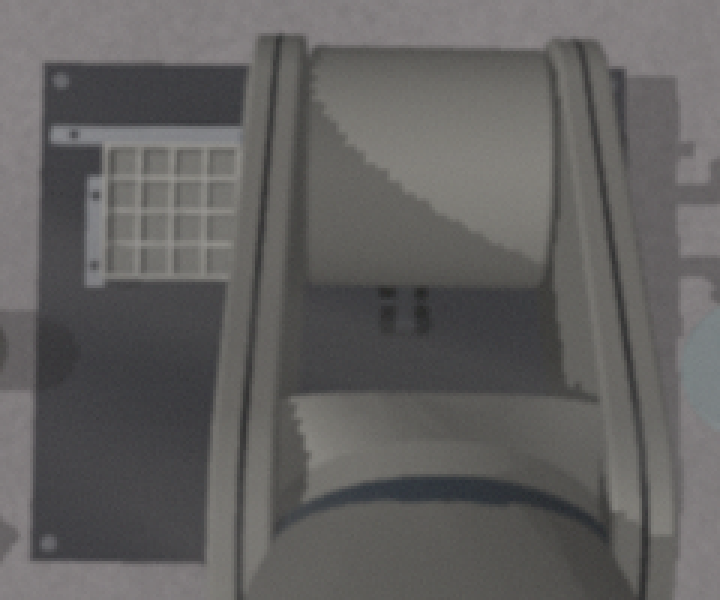

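The plate's end is against the stop (5.1 mm, predicted 5.4) and still at the fence. I'll do a final seating press in x at the plate's new place, then clear off and check.

```bash
python3 - <<'E'
from h import *
o=ori(0,1)
env.reach(W(-.03,.03,.14),o);jaws.command_gripper(1.0)
env.move_linear(W(-.03,.080,.13));st()
env.move_linear(W(-.03,.080,.038),max_speed=.12)
env.move_linear(W(.002,.080,.038),max_speed=.05);st("near")
x=.002
while x<.016:
    x+=.002; env.move_linear(W(x,.08,.038),max_speed=.03)
    f=env.read_wrist_force()[:2]@E; print(round(x,4),round(f,1))
    if f<-9: break
st("fence")
env.move_linear(W(x-.03,.08,.038),max_speed=.1)
env.move_linear(W(x-.05,.08,.16),max_speed=.2)
env.reach(np.r_[.25,-.45,.25],o);st("clear")
h3=cams.grab_frame("top");cv2.imwrite("pics/top4.png",h3);cv2.imwrite("pics/top4c.png",h3[170:370,160:427].repeat(3,0).repeat(3,1)[:600,:800])
h=cv2.cvtColor(h3,cv2.COLOR_BGR2GRAY)
for n,p,z in(("jar",(180,288),.07),("vial",(302,199),.072)):print(n,cast("top",p,z))
s=cams.grab_frame("side");cv2.imwrite("pics/side4c.png",s[160:400,220:480].repeat(2,0).repeat(2,1))
a=cv2.imread("pics/top0.png").astype(int);d=abs(a-h3).max(2)
for n,(u,v) in dict(jar=(180,288),vial=(302,199),dish=(452,293)).items():print(n,"diff",d[v-16:v+17,u-16:u+17].mean().round(1))
E
```

```text
t23.30 deck [-30.2  80.1] z0.1299 F(deck) [0.7 0.1 1. ]
near t25.01 deck [ 1.6 79.9] z0.0378 F(deck) [-0.1  0.4 -0.5]
0.004 -0.8
0.006 0.1
0.008 0.4
0.01 -5.2
0.012 -12.0
fence t26.26 deck [ 8.4 79.8] z0.0376 F(deck) [-12.    1.3   8.5]Traceback (most recent call last):
  File "<stdin>", line 15, in <module>
workcell.PlanningError: the arm cannot take that pose within its joint ranges
```

The plate is seated (8.4 mm). Only the parking pose was refused, so I'll park at the start joints instead.

```bash
python3 - <<'E'
from h import *
st(); env.movej([-1.289,.423,1.63,0,1.089,-.019]);st("clear")
t=cams.grab_frame("top");s=cams.grab_frame("side")
cv2.imwrite("pics/top4.png",t);cv2.imwrite("pics/top4c.png",t[170:370,160:426].repeat(3,0).repeat(3,1))
cv2.imwrite("pics/side4c.png",s[160:400,220:480].repeat(2,0).repeat(2,1))
a=cv2.imread("pics/top0.png").astype(int);d=abs(a-t).max(2)
for n,(u,v) in dict(jar=(180,288),vial=(302,199),dish=(452,293)).items():print(n,"diff",d[v-16:v+17,u-16:u+17].mean().round(1))
h=cv2.cvtColor(t,cv2.COLOR_BGR2GRAY);sub=np.zeros_like(h);sub[220:300,237:330]=1
c,sz,an=rect(cast("top",blob((h>85)&(sub>0),(267,241)),.057));print("plate deck",D(c),sz,an-YAW)
E
```

```text
t27.48 deck [-38.1  79.9] z0.1594 F(deck) [-0.3 -0.4 -0.5]
clear t30.27 deck [-358.9 -639.5] z0.2452 F(deck) [-0.2  0.  -0.2]
jar diff 2.3
vial diff 2.3
dish diff 1.8
plate deck [59.74208287 75.46114031] (122.70429992675781, 80.878662109375) 0.009389946471255992
```

View pics/top4c.png

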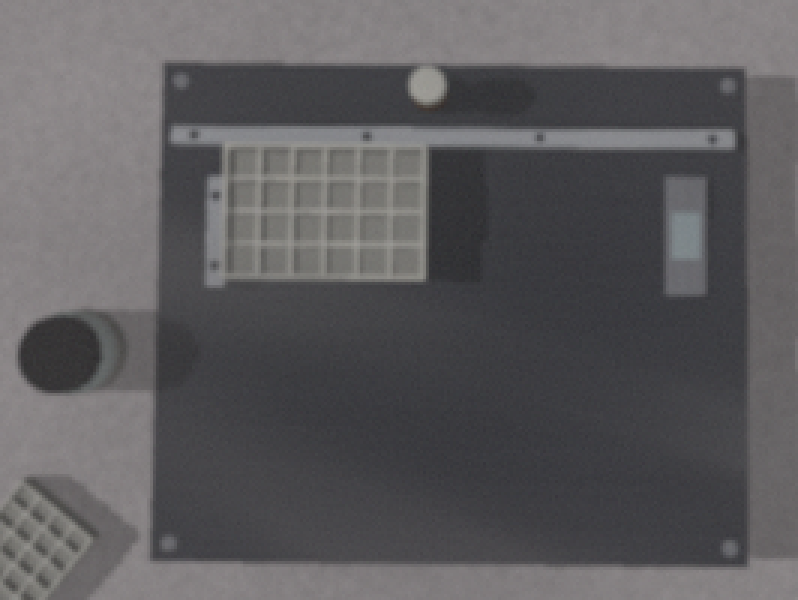

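View pics/side4c.png

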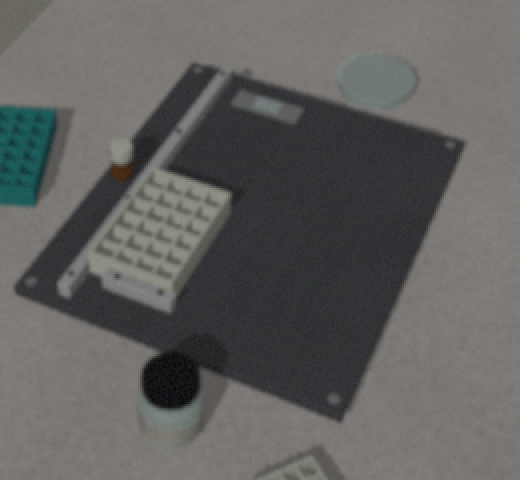

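Both views show the long side against the fence and the left end against the stop (crop x≈223), with no deck visible between. The jar, vial and dish are unchanged.

```bash
python3 -c "
from workcell import order,env
order.hand_in();print(env.read_time_s())"
```

```text
the job is handed in; nothing more can be done
the job is handed in; nothing more can be done
```

The plate is in the corner, and the job was handed in at about 30 s of the 58 s allowed. I pushed it to the back fence with both open fingertips and slid it along the fence to the side stop. Then I pressed it once more against the fence and parked the arm at its start pose.

**Contact:**
- **Fence:** the tool stopped at deck x 8.4 mm, against 8.6 mm predicted, at about 12 N.
- **Side stop:** the tool stopped at deck y 5.1 mm, against 5.4 mm predicted, at about 17 N.

I did not press against the stop again after the last fence press. That it is still flush there rests on the final pictures.

**Final pictures:** both views show no gap at the fence or the stop. The jar, vial and dish look unchanged from the first picture.

**Check that disagreed:** my final measurement put the plate at deck (59.7, 75.5) mm, short of the expected (62.3, 80.2) mm. My search window had cut off part of the plate, which measured 122.7 x 80.9 mm instead of 127.6 x 85.4 mm. That explains most of the difference and leaves about 2 mm in y, close to the camera calibration error. I did not repeat it; it also read about 0.01 rad of rotation.

**Parking:** my first parking pose was refused as out of reach and nothing moved, so I used the start joints.

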